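# Clamp a copper roundel with the swing-arm thumbscrew

### The job

Swing the blue clamp arm in over the copper roundel until it meets its stop, then turn the knurled brass thumbscrew clockwise until its collar seats on the arm and the resistance clearly rises. Leave it snug, finger-tight and no more: do not crank on it after it has seated. The roundel must stay where it lies against its stop pegs, the things lying round about must be left alone, and the clamp must be let go at the end.

Things in the scene. Friction and masses are not known exactly. Their poses are not given: they have to be found in the camera images.
- board: White-painted wooden holding board, 300 x 310 mm, 22 mm thick, fixed; origin on the bench under the roundel's home centre, x away from the robot (at yaw 0), y left, z up. Two steel stop pegs (12 mm thick, 18 mm high) stand against the roundel's far (+x) side. The clamp post stands at x 0, y +118 mm; a thin stop pin for the arm (9 mm thick, top 67 mm above the bench) at x +19, y +88 mm.
- clamp (a joint): Swing angle of the blue clamp arm about its upright post (rad). 0: in against its stop pin, the arm then pointing along the board's -y, the thumbscrew over the copper at the board's x 0, y +33 mm. It grows as the arm swings out, clockwise from above (end of the arm towards the board's -x), to 1.75 at most. It stays where it is left; about 2 N at the thumbscrew moves it.
- clamp_pivot (a point): Point on the arm's upright hinge axis, at the height of the arm's upper face (74 mm above the bench). The arm is 26 mm wide and 14 mm thick; the thumbscrew's axis lies 85 mm from this axis. The post's cap nut ends 14 mm above this point.
- screw_head (a point): Centre of the thumbscrew's knurled brass head, 30 mm across, 24 mm high, axis upright, at the arm's free end; its underside stands 11 to 15 mm clear above the arm. Below it a brass collar, 21 mm across, hangs 1.5 to 3.5 mm (different each time) above the red fibre washer on the arm, on which it seats. Clockwise from above lowers it 6 mm a turn (0.95 mm a radian).
- screw (a joint): How far the screw has been turned in (rad, clockwise from above; 0 is not marked on it). It starts anywhere within 2 rad, with 1.6 to 3.6 rad left to go until the collar seats on the washer, which is found by feel: running free it takes about 0.05 N m, a little more when the foot touches the copper; at the seat it stops dead. It keeps its angle when let go.
- head (a joint): Elastic wind-up of the knurled head against the screw below it (rad, clockwise), 1.2 N m a radian; 0 when let go. Once the collar has seated, the screw turns no further and all further turning of the head winds it up: 0.15 to 0.4 N m (0.12 to 0.33 rad past the seat) is snug, finger-tight; 0.6 N m (0.5 rad) strains the thread.
- foot: The screw's sprung swivel foot, a brass disc 18 mm across with a nylon pad, on the screw's axis under the arm; it does not turn. At the start it clears the copper by 1 to 3 mm; it touches the copper about 0.6 rad before the collar seats and then presses on it with a few tens of newtons.
- roundel: Chased copper roundel bonded to a wooden backing disc, 150 mm across, about 24 mm high, about 0.7 kg, lying loose on the board against the two stop pegs. Origin at the centre of its underside, z up.
- hammer_mid (a point): Bystander: hammer, 240 mm long, lying on the bench; the middle of its length.
- vase: Bystander: copper vase, 100 mm across, 155 mm high; origin at the centre of its foot.
- dishes: Bystander: stack of tinned dishes, 107 mm across, 22 mm high; origin at the centre of its underside.
- punches_mid (a point): Bystander: open wooden tray of steel punches, 100 x 150 mm, 28 mm high; its centre.
Things that resemble listed ones, but are neither listed nor needed, are in the scene too. Of the things that look like the roundel, the middle-sized one is meant.

How it is judged:
By the outcome, as a careful person would: the job done as asked, in the order asked, and still so for the second after the job is handed in, with the robot touching nothing.
It also fails if it takes over 58 s, if anything falls off the work surface, if the arm or the gripper's body presses on something with over 40 N, if the wrist force passes 120 N, or if a joint passes its speed limit or range.

### The arm

A 6-joint arm with a two-finger parallel gripper is mounted at the origin on the work surface. World frame = base frame: x ahead of the robot, y to its left, z up, the work surface at z = 0. Lengths are in mm, angles in rad, forces in N, time in s.
With the tool pointing down it reaches from about 400 to 925 mm from the base axis. Payload 12.5 kg.
Tool frame: the origin (TCP) lies on the centre line of the jaws, within the pads' length; the fingertips stand 8 mm ahead of it and the grasp point (between the pads) lies 11 mm behind it; z points along the fingers, x is the direction in which the jaws open and shut, and the axes are right-handed (so a half turn about z gives the same grasp; the last joint's range is limited). The gripper opens to 95 mm and grips with 3 to 60 N. Pads are 20 mm wide; open, the fingers measure 119 mm over their backs; the gripper's body (75 mm by 180 mm) begins 59 mm behind the grasp point.
Start: joints at [1.077, 0.491, 1.559, -0, 1.092, -0.106], TCP at [236.33, 578.614, 222.661] pointing down, gripper open.
Joint ranges: [-3.1, 3.1], [-0.84, 2.19], [0.05, 2.79], [-1.13, 4.28], [0.06, 2.93], [-2.69, 2.69]. Speed limits (rad/s): [2.22, 2.22, 2.79, 3.14, 3.14, 3.14].

### API

Orientations are given as [roll, pitch, yaw] about the fixed x, y, z axes, in that order (R = Rz(yaw) Ry(pitch) Rx(roll)).
In Python, from cell import env gives the robot as it stands. The module is installed in compiled form; this text tells all that it offers.
- The arm moves only by the tool send_rows, never from a script. Its argument "moves" is a list that holds one entry, the list of rows, each a list of 6 numbers: the shift along the tool's x, y, z as a fraction of full scale, then the turn, a rotation vector about the tool's x, y, z as a fraction of full scale. A call has 1 to 12 rows; each row is the pose to reach, as a shift and turn from the pose commanded when the call began, along the tool's axes at that moment; what a row does not reach only later rows make up. Full scale, the value 1, is 0.3 m for a shift and 90 degrees for a turn. A row lasts 1/12 s, in which the tool goes at most 41.7 mm and 7.16 degrees, less where a joint would pass 70% of its speed; a pose out of reach is approached as far as the arm can. A call with a number of a shift or a turn outside -1 to 1 is refused whole. A call with a gripper value outside its range is refused whole. "grip" is the gripper's target within -1 to 1 (shut at 1, half-way at 0, fully open at -1), set as the call begins (left out, the last holds). The fingers move at their own pace and stop on an object; the grip force is fixed at half the most. Time passes only in rows, so rows that repeat a pose let the fingers close. It gives the time, the measured TCP pose, the force and the opening at its end, in the units of the state.
- env.state(): the state, without advancing time (a new reading comes with each control period).
- env.read_camera(name): name is "scene" or "top"; returns a dict with "image" (480x640x3 uint8, red, green, blue), "mtx" (3x3 intrinsics, pixels), "T" (4x4, takes a point from camera to world coordinates). Camera axes: x right, y up, looking along -z (the intrinsics and any distortion apply to the point x, -y, -z); pixel columns grow to the right and rows downward; lengths in mm; the calibration is good to about 2 mm. A picture is of the moment at which its call begins. There is no depth.
- env.job_done(): hands the job in, once; it reports no verdict.
Trained networks look in the newest picture that a camera, given by its name, has taken for a name from the list of things; names that differ only in an ending like _2 or _b are one class to them, and where a whole thing is asked for, a point or a joint stands for the part that bears it (a point fixed in the world has none). Each returns a list of dicts, best first, with "confidence" (0 to 1); they miss things now and then, are a little off and sometimes report something else, mostly with a low value. They report only what shows in the picture. A call takes as long as a camera call. They do not tell look-alikes from the thing itself.
- env.look_for(camera, thing): "xy" ([column, row] in pixels, amid what is visible of it).
- env.outline_of(camera, thing): "region" (480x640 bool, what is visible of it) and "xy" ([column, row] in pixels, amid what is visible of it).
The state is a dict: "t": time; "joints": joint angles; "qvel": joint speeds; "tau": joint torques, N m; "eef_pos": TCP position; "tcp_rot": TCP orientation; "ft_force": force on the tool from outside, world axes, zero at the start; "moment": the same for the moment, N m; "opening": opening from 0.0 (shut) to 1.0 (fully open).
Only numpy, scipy, OpenCV 4.12 (cv2) and the standard library are available. Lean on these libraries where they do the work, as an engineer would, in place of code of your own. Each camera call takes 0.05 s, during which the arm holds its last target. There are 200 camera calls.

## Working session

There is one attempt and no reset: what is moved stays moved. The work goes in short steps, Python scripts to look and compute and a tool call to move; the robot and the scene stay as the last step left them, time stands still between calls to the robot, and variables do not carry over. Pictures are saved under pics/ and viewed, about 8 in all and at most 12, crops included, and the job is handed in when it is done.

Besides the shell and the picture viewer there is one more tool, called as name([rows], argument=value, ...), one row to a line, values as JSON. send_rows: Moves the arm, as the interface text tells. Its arguments: {"type":"object","properties":{"moves":{"type":"array","items":{"type":"array","items":{"type":"array","items":{"type":"number"}}}},"grip":{"type":"number"}},"required":["moves"]}

```bash
mkdir -p pics; cat > h.py <<'E'
import numpy as np, cv2
from cell import env
def ray(c,uv):
    p=np.linalg.inv(c['mtx'])@np.array([uv[0],uv[1],1.]); d=c['T'][:3,:3]@np.array([p[0],-p[1],-p[2]])
    return c['T'][:3,3],d
def atz(c,uv,z):
    o,d=ray(c,uv); return o+d*(z-o[2])/d[2]
def proj(c,P):
    T=np.linalg.inv(c['T']); q=T[:3,:3]@np.array(P,float)+T[:3,3]; q=c['mtx']@np.array([q[0],-q[1],-q[2]]); return q[:2]/q[2]
E
python3 - <<'E'
from h import *
print(env.state())
for n in ['scene','top']:
    c=env.read_camera(n); cv2.imwrite(f'pics/{n}0.png',c['image'][:,:,::-1]); print(n,c['T'].round(3).tolist(),c['mtx'].tolist())
    for t,z in [('roundel',24),('screw_head',100),('clamp_pivot',74),('clamp',74),('board',22),('vase',100),('hammer_mid',10),('dishes',22),('punches_mid',28)]:
        for r in env.look_for(n,t)[:3]: print(n,t,round(r['confidence'],2),np.round(r['xy']),atz(c,r['xy'],z).round())
E
```

```text
{'t': 0.0, 'joints': array([ 1.07740482e+00,  4.91590658e-01,  1.55945155e+00,  3.09594426e-06,
        1.09168948e+00, -1.05612291e-01]), 'qvel': array([0.00069623, 0.00028867, 0.00192578, 0.00129148, 0.00090481,
       0.00126085]), 'tau': array([-1.90849998e-03, -6.12639213e+01, -2.58175832e+01,  6.91884826e-02,
        4.82149317e-02, -1.60582217e-04]), 'eef_pos': array([236.2080435 , 578.39441535, 222.04169561]), 'tcp_rot': array([-3.14146985e+00,  1.13240380e-03,  1.18301575e+00]), 'ft_force': array([-0.03781423,  0.1017551 , -0.72207433]), 'moment': array([-0.03058139,  0.02083981,  0.01653718]), 'opening': 1.000338815755364}
scene [[0.363, -0.783, 0.505, 1062.942], [0.932, 0.302, -0.202, -207.609], [0.005, 0.544, 0.839, 905.282], [0.0, 0.0, 0.0, 1.0]] [[441.2715926317889, 0.0, 320.83865903501686], [0.0, 441.2715926317889, 235.565176385337], [0.0, 0.0, 1.0]]
scene roundel 0.84 [258. 348.] [ 741. -214.   24.]
scene roundel 0.69 [321. 176.] [361.  72.  24.]
scene roundel 0.61 [361. 266.] [642.  60.  24.]
scene screw_head 0.7 [390. 214.] [582. 152. 100.]
scene clamp_pivot 0.7 [39
[... 648 characters left out ...]
28849, 0.0, 315.7372287641917], [0.0, 623.1094333228849, 234.26729576604941], [0.0, 0.0, 1.0]]
top roundel 0.83 [405. 149.] [ 726. -206.   24.]
top roundel 0.82 [285. 318.] [349.  77.  24.]
top roundel 0.81 [290. 187.] [645.  61.  24.]
top screw_head 0.48 [246. 210.] [582. 152. 100.]
top clamp_pivot 0.6 [243. 195.] [620. 162.  74.]
top clamp 0.75 [240. 195.] [620. 169.  74.]
top clamp 0.4 [250. 211.] [582. 147.  74.]
top clamp 0.25 [145. 159.] [706. 378.  74.]
top board 0.57 [258. 197.] [623. 133.  22.]
top vase 0.7 [147. 159.] [698. 367. 100.]
top hammer_mid 0.65 [474. 269.] [ 448. -352.   10.]
top dishes 0.79 [471. 191.] [ 626. -351.   22.]
top punches_mid 0.73 [125. 311.] [372. 431.  28.]
```

```bash
python3 - <<'E'
import cv2
a=cv2.imread('pics/top0.png')[110:310,150:390]; cv2.imwrite('pics/topc.png',cv2.resize(a,None,fx=3,fy=3,interpolation=2))
E
```

```text
(no output)
```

View pics/scene0.png

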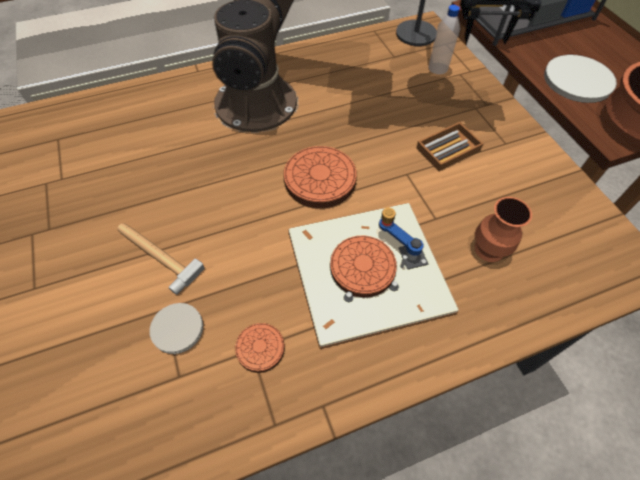

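View pics/topc.png

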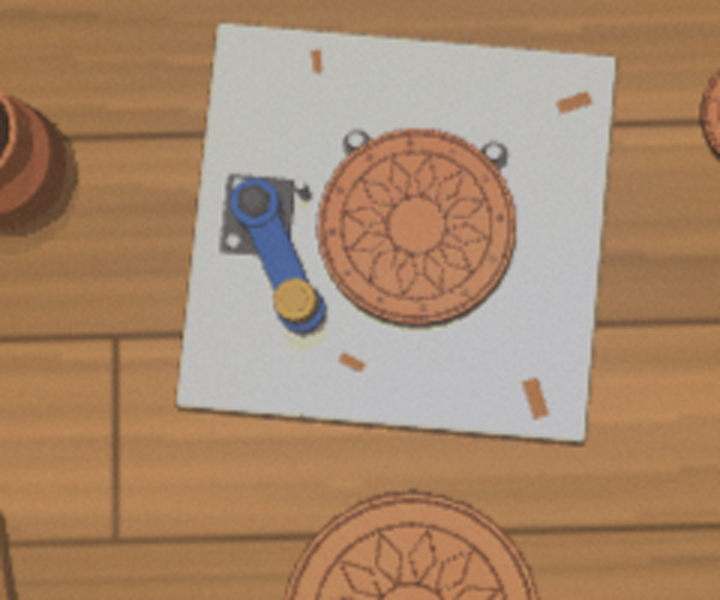

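```bash
python3 - <<'E'
from h import *
c=env.read_camera('top')
f=lambda x,y,z: atz(c,(150+x/3,110+y/3),z)[:2]
C=[f(*p,22) for p in [(218,25),(615,58),(584,442),(177,406)]]
print(np.round(C,1)); 
for i in range(4): d=C[(i+1)%4]-C[i]; print(np.linalg.norm(d), np.arctan2(d[1],d[0]))
rc=f(417,226,46); piv=f(255,200,88); sh=f(295,298,111)
print('roundel',rc,'piv',piv,'sh',sh,np.linalg.norm(sh-piv),'c',np.mean(C,0))
s=env.read_camera('scene'); m=env.outline_of('scene','screw_head')
for r in m: print(r['confidence'],r['xy'],r['region'].sum(), np.argwhere(r['region']).min(0),np.argwhere(r['region']).max(0))
m=env.outline_of('top','screw_head')
for r in m: print(r['confidence'],r['xy'],r['region'].sum(), np.argwhere(r['region']).min(0),np.argwhere(r['region']).max(0))
for z in(100,105,110): print(proj(s,[*sh,z]))
im=s['image'][190:270,350:450,::-1]; cv2.imwrite('pics/s1.png',cv2.resize(im,None,fx=7,fy=7,interpolation=2))
E
```

```text
[[810.2 213.3]
 [776.3 -92.1]
 [480.7 -59.5]
 [515.4 246.1]]
307.31208793786806 -1.6813294878408307
297.42577904219695 3.031587174167413
307.4934317745698 1.457810345403195
296.6715131726234 -0.11061228133501419
roundel [643.84028909  61.72404945] piv [657.50943849 177.34306981] sh [580.90675948 146.55937877] 82.55668396031429 c [645.66827534  76.94685303]
0.76 [387.8, 213.6] 186 [207 381] [223 395]
0.63 [247.2, 208.1] 177 [203 241] [217 255]
[387.93787483 214.72623796]
[388.23482398 213.42175282]
[388.53431054 212.10612095]
```

View pics/s1.png

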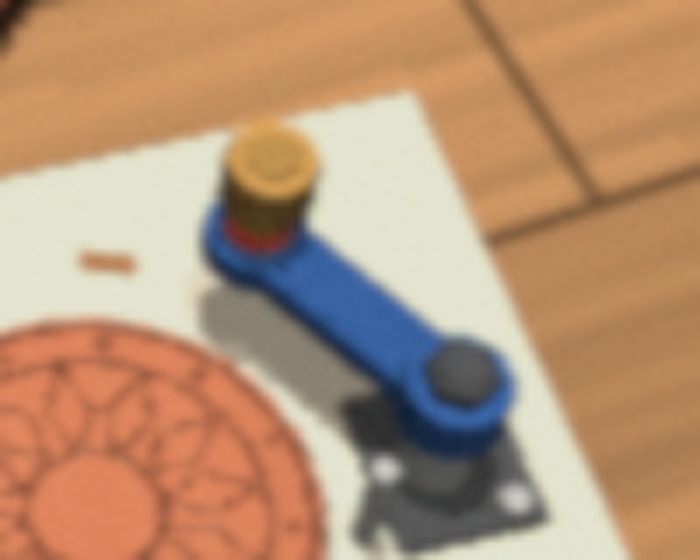

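The crop shows the head top at about scene pixel (388,213). That matches the top view, which puts the head at about (580,146) at z 111. The pivot is at about (658,178), so the clamp angle is about 1.08 and the board yaw about -0.11. I'll move above the head.

send_rows([
  [[-0.45, 0.8, 0, 0, 0, 0], [-0.45, 0.8, 0, 0, 0, 0], [-0.45, 0.8, 0, 0, 0, 0], [-0.45, 0.8, 0, 0, 0, 0], [-0.45, 0.8, 0, 0, 0, 0], [-0.45, 0.8, 0, 0, 0, 0], [-0.45, 0.8, 0, 0, 0, 0], [-0.45, 0.8, 0, 0, 0, 0]],
], grip=-0.2)

```text
t: 1.87
eef_pos: [410.1, 359.6, 222.8]
tcp_rot: [3.141, 0.0, 1.179]
ft_force: [-0.1, 0.2, 0.1]
opening: 0.603
```

send_rows([
  [[-0.452, 0.806, 0.2, 0, 0, 0], [-0.452, 0.806, 0.2, 0, 0, 0], [-0.452, 0.806, 0.2, 0, 0, 0], [-0.452, 0.806, 0.2, 0, 0, 0], [-0.452, 0.806, 0.2, 0, 0, 0], [-0.452, 0.806, 0.2, 0, 0, 0], [-0.452, 0.806, 0.2, 0, 0, 0], [-0.452, 0.806, 0.2, 0, 0, 0], [-0.452, 0.806, 0.2, 0, 0, 0], [-0.452, 0.806, 0.2, 0, 0, 0]],
])

```text
t: 2.7
eef_pos: [579.6, 146.6, 162.6]
tcp_rot: [-3.141, -0.0, 1.183]
ft_force: [-1.2, -0.3, 0.8]
opening: 0.599
```

```bash
python3 - <<'E'
from h import *
s=env.state(); print(s['t'],s['eef_pos'],s['tcp_rot'],s['ft_force'],s['moment'],s['opening'],s['joints'])
a=[]
for n,x,y in (('scene',340,160),('top',200,160)):
    c=env.read_camera(n); q=proj(c,s['eef_pos']);print(n,q)
    a.append(cv2.resize(np.ascontiguousarray(c['image'][y:y+110,x:x+100,::-1]),None,fx=4,fy=4,interpolation=2))
cv2.imwrite('pics/a2.png',np.hstack(a))
E
```

```text
2.7 [579.57412987 146.56852782 162.61372202] [-3.14107469e+00 -6.94201823e-05  1.18293499e+00] [-1.19761195 -0.28652976  0.77330116] [ 0.05228538  0.0271982  -0.04846745] 0.5990589873606517 [ 1.37096523e-01  5.17772615e-01  1.69331043e+00  3.98495863e-04
  9.30923070e-01 -1.04607649e+00]
scene [391.57351603 197.08399305]
top [245.53904361 205.96215   ]
```

View pics/a2.png

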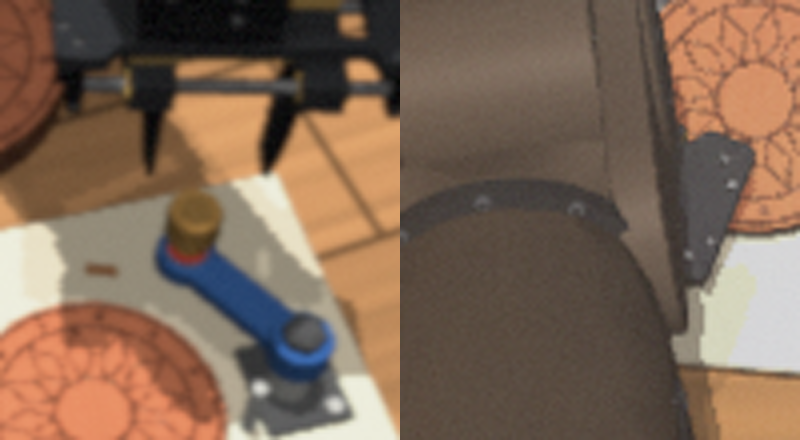

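send_rows([
  [[0, 0, 0.08, 0, 0, 0], [0, 0, 0.16, 0, 0, 0], [0, 0, 0.21, 0, 0, 0], [0, 0, 0.24, 0, 0, 0], [0, 0, 0.24, 0, 0, 0]],
])

```text
t: 3.22
eef_pos: [579.0, 146.8, 89.4]
tcp_rot: [-3.14, 0.001, 1.184]
ft_force: [-0.1, -0.4, -0.5]
opening: 0.601
```

send_rows([
  [[0, 0, 0, 0, 0, 0], [0, 0, 0, 0, 0, 0], [0, 0, 0, 0, 0, 0], [0, 0, 0, 0, 0, 0], [0, 0, 0, 0, 0, 0], [0, 0, 0, 0, 0, 0]],
], grip=1)

```text
t: 3.72
eef_pos: [580.5, 146.0, 91.4]
tcp_rot: [3.14, -0.001, 1.183]
ft_force: [0.3, 1.7, 3.9]
opening: 0.308
```

```bash
python3 - <<'E'
from h import *
s=env.state(); print(s['t'],s['eef_pos'],s['tcp_rot'],s['ft_force'],s['moment'],s['opening'],s['joints'])
c=env.read_camera('scene')
cv2.imwrite('pics/a3.png',cv2.resize(np.ascontiguousarray(c['image'][160:270,340:450,::-1]),None,fx=5,fy=5,interpolation=2))
E
```

```text
3.7167 [580.50331507 146.01590838  91.35196094] [ 3.14025637e+00 -9.55372263e-04  1.18292208e+00] [0.33731446 1.68033383 3.94479349] [ 0.19038136 -0.07701209 -0.02027143] 0.30826165647693976 [ 1.36034367e-01  6.09876449e-01  1.75170295e+00  2.26068678e-04
  7.78378283e-01 -1.04704791e+00]
```

View pics/a3.png

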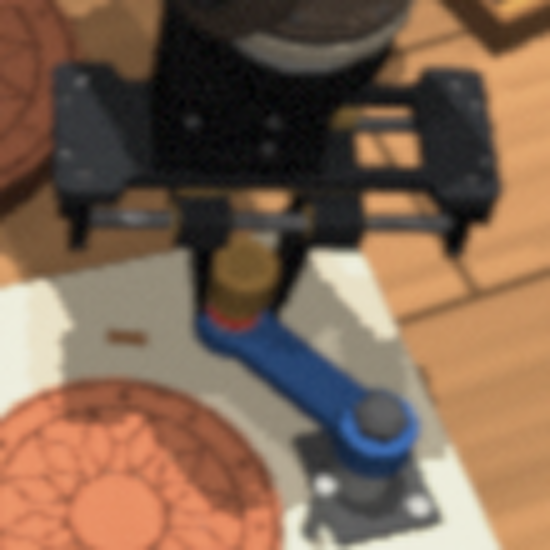

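The view shows the head between the pads, with opening 0.308 (about 29 mm). Next I'll swing the arm in about the pivot, turning the tool with it so the screw does not turn.

send_rows([
  [[-0.0098, 0.0102, 0, 0, 0, -0.0318], [-0.019, 0.0208, 0, 0, 0, -0.0637], [-0.0277, 0.0319, 0, 0, 0, -0.0955], [-0.0358, 0.0434, 0, 0, 0, -0.1273], [-0.0434, 0.0553, 0, 0, 0, -0.1592], [-0.0503, 0.0676, 0, 0, 0, -0.191], [-0.0567, 0.0802, 0, 0, 0, -0.2228], [-0.0624, 0.093, 0, 0, 0, -0.2546], [-0.0624, 0.093, 0, 0, 0, -0.2546]],
])

```text
t: 4.52
eef_pos: [599.4, 117.5, 91.3]
tcp_rot: [3.141, -0.0, 1.586]
ft_force: [0.0, -1.6, 6.7]
opening: 0.308
```

```bash
cat > st.py <<'E'
from h import *
s=env.state(); y=s['tcp_rot'][2]; f=s['ft_force']
print(s['t'],s['eef_pos'].round(2),s['tcp_rot'].round(4),f.round(2),s['moment'].round(3),round(s['opening'],4),s['joints'].round(3))
d=np.array([658,178])-s['eef_pos'][:2]; r=np.linalg.norm(d); u=d/r
print('r',r,'theta',(-1.683-np.arctan2(-d[1],-d[0]))%6.2832,'Frad(to pivot)',f[:2]@u,'Ftan(outward)',f[:2]@np.array([u[1],-u[0]]))
E
python3 st.py
```

```text
4.5167 [599.37 117.54  91.29] [ 3.1406 -0.      1.5857] [ 0.   -1.64  6.69] [-0.368  0.031 -0.026] 0.3077 [ 0.086  0.624  1.72  -0.     0.797 -1.5  ]
r 84.2187828717839 theta 0.6578314685407654 Frad(to pivot) -1.1782296850555751 Ftan(outward) 1.1457192103690275
```

send_rows([
  [[-0.0098, 0.0102, 0, 0, 0, -0.0318], [-0.019, 0.0208, 0, 0, 0, -0.0637], [-0.0277, 0.0319, 0, 0, 0, -0.0955], [-0.0358, 0.0434, 0, 0, 0, -0.1273], [-0.0434, 0.0553, 0, 0, 0, -0.1592], [-0.0503, 0.0676, 0, 0, 0, -0.191], [-0.0567, 0.0802, 0, 0, 0, -0.2228], [-0.0624, 0.093, 0, 0, 0, -0.2546], [-0.0624, 0.093, 0, 0, 0, -0.2546]],
])

```text
t: 5.27
eef_pos: [627.5, 98.9, 91.3]
tcp_rot: [3.141, 0.001, 1.986]
ft_force: [-0.8, -4.5, 7.6]
opening: 0.311
```

send_rows([
  [[-0.0049, 0.005, 0, 0, 0, -0.0159], [-0.0098, 0.0102, 0, 0, 0, -0.0318], [-0.0145, 0.0155, 0, 0, 0, -0.0477], [-0.019, 0.0208, 0, 0, 0, -0.0637], [-0.0234, 0.0263, 0, 0, 0, -0.0796], [-0.0277, 0.0319, 0, 0, 0, -0.0955], [-0.0318, 0.0376, 0, 0, 0, -0.1114], [-0.0318, 0.0376, 0, 0, 0, -0.1114]],
])

```text
t: 5.93
eef_pos: [641.3, 94.5, 91.3]
tcp_rot: [-3.141, 0.001, 2.159]
ft_force: [-1.4, -5.3, 7.1]
opening: 0.307
```

```bash
python3 st.py
```

```text
5.9333 [641.34  94.52  91.29] [-3.1414e+00  1.0000e-03  2.1594e+00] [-1.44 -5.32  7.07] [-1.01   0.231 -0.015] 0.3071 [ 4.500e-02  6.670e-01  1.620e+00 -1.000e-03  8.540e-01 -2.114e+00]
r 85.12836178311869 theta 0.08473686163404959 Frad(to pivot) -5.502833757915282 Ftan(outward) -0.37107238828506484
```

send_rows([
  [[-0.002, 0.002, 0, 0, 0, -0.0064], [-0.004, 0.004, 0, 0, 0, -0.0127], [-0.006, 0.006, 0, 0, 0, -0.0191], [-0.0079, 0.0081, 0, 0, 0, -0.0255], [-0.0098, 0.0102, 0, 0, 0, -0.0318], [-0.0098, 0.0102, 0, 0, 0, -0.0318]],
])

```text
t: 6.43
eef_pos: [645.3, 93.7, 91.3]
tcp_rot: [-3.141, 0.001, 2.208]
ft_force: [-1.9, -5.8, 7.8]
opening: 0.308
```

```bash
python3 st.py
```

```text
6.4333 [645.34  93.74  91.31] [-3.1411e+00  1.0000e-03  2.2083e+00] [-1.92 -5.8   7.8 ] [-1.025  0.274  0.005] 0.3077 [ 4.300e-02  6.720e-01  1.609e+00 -1.000e-03  8.600e-01 -2.164e+00]
r 85.20263149920973 theta 0.03698592262182854 Frad(to pivot) -6.0235866836175145 Ftan(outward) -1.0387533553490984
```

send_rows([
  [[-0.002, 0.002, 0, 0, 0, -0.0064], [-0.004, 0.004, 0, 0, 0, -0.0127], [-0.004, 0.004, 0, 0, 0, -0.0127]],
])

```text
t: 6.68
eef_pos: [647.0, 93.5, 91.3]
tcp_rot: [-3.141, 0.001, 2.228]
ft_force: [-2.7, -4.8, 7.1]
opening: 0.31
```

```bash
python3 st.py
```

```text
6.6833 [647.05  93.46  91.33] [-3.1412e+00  1.0000e-03  2.2283e+00] [-2.73 -4.77  7.13] [-1.022  0.263 -0.02 ] 0.3104 [ 4.300e-02  6.740e-01  1.605e+00 -1.000e-03  8.630e-01 -2.184e+00]
r 85.24446157187923 theta 0.01664982144925231 Frad(to pivot) -5.078240472814567 Ftan(outward) -2.095967001543927
```

send_rows([
  [[-0.002, 0.002, 0, 0, 0, -0.0064], [-0.004, 0.004, 0, 0, 0, -0.0127], [-0.004, 0.004, 0, 0, 0, -0.0127]],
])

```text
t: 6.93
eef_pos: [648.7, 93.2, 91.3]
tcp_rot: [-3.141, 0.001, 2.248]
ft_force: [-0.6, -5.4, 6.9]
opening: 0.31
```

send_rows([
  [[-0.002, 0.002, 0, 0, 0, -0.0064], [-0.004, 0.004, 0, 0, 0, -0.0127], [-0.004, 0.004, 0, 0, 0, -0.0127]],
])

```text
t: 7.18
eef_pos: [650.1, 93.1, 91.3]
tcp_rot: [-3.14, 0.0, 2.268]
ft_force: [-3.1, -5.5, 7.2]
opening: 0.311
```

```bash
python3 st.py
```

```text
7.1833 [650.07  93.08  91.28] [-3.1404e+00  5.0000e-04  2.2682e+00] [-3.06 -5.49  7.25] [-1.028  0.624 -0.018] 0.3108 [ 4.200e-02  6.780e-01  1.596e+00 -1.000e-03  8.680e-01 -2.225e+00]
r 85.2930574266699 theta 6.264130542772312 Frad(to pivot) -5.750274853993469 Ftan(outward) -2.5394707038661646
```

send_rows([
  [[-0.002, 0.002, 0, 0, 0, -0.0064], [-0.004, 0.004, 0, 0, 0, -0.0127], [-0.004, 0.004, 0, 0, 0, -0.0127]],
])

```text
t: 7.43
eef_pos: [650.5, 93.1, 91.2]
tcp_rot: [-3.138, -0.002, 2.288]
ft_force: [-8.7, -5.2, 11.5]
opening: 0.308
```

```bash
python3 - <<'E'
exec(open('st.py').read())
c=env.read_camera('scene')
cv2.imwrite('pics/a4.png',cv2.resize(np.ascontiguousarray(c['image'][190:310,320:460,::-1]),None,fx=5,fy=5,interpolation=2))
E
```

```text
7.4333 [650.51  93.08  91.21] [-3.1382e+00 -1.6000e-03  2.2882e+00] [-8.7  -5.19 11.54] [-8.470e-01  1.778e+00  1.000e-03] 0.3075 [ 4.200e-02  6.790e-01  1.593e+00 -1.000e-03  8.730e-01 -2.245e+00]
r 85.24916596069818 theta 6.258972391929088 Frad(to pivot) -5.932692879890378 Ftan(outward) -8.212760726203461
```

View pics/a4.png

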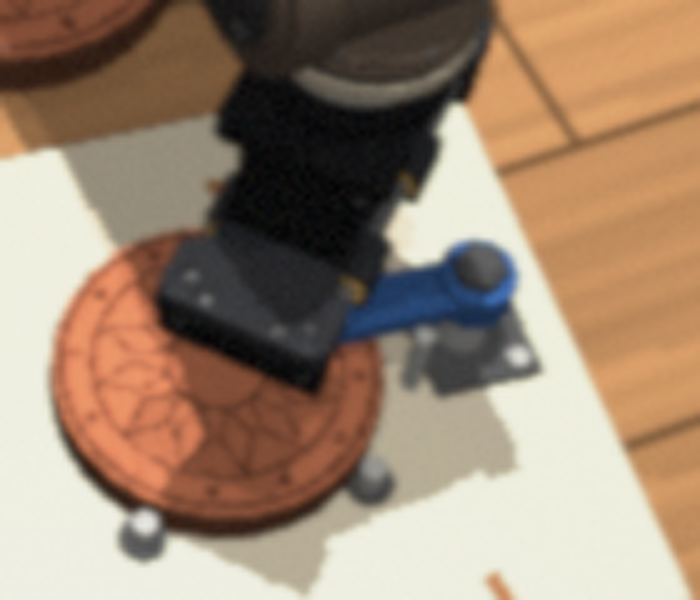

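The picture shows the arm in against the stop pin, with about 8 N tangential resistance. The roundel still lies against both pegs. Next I'll turn clockwise, following the head down.

send_rows([
  [[0, 0, 0.0003, 0, 0, 0.0637], [0, 0, 0.0006, 0, 0, 0.1273], [0, 0, 0.001, 0, 0, 0.191], [0, 0, 0.0013, 0, 0, 0.2546], [0, 0, 0.0016, 0, 0, 0.3183], [0, 0, 0.0019, 0, 0, 0.382], [0, 0, 0.0019, 0, 0, 0.382]],
])

```text
t: 8.07
eef_pos: [650.2, 93.6, 90.6]
tcp_rot: [-3.138, 0.0, 1.681]
ft_force: [-10.4, -2.8, 12.3]
opening: 0.308
```

```bash
python3 st.py
```

```text
8.0667 [650.2   93.62  90.65] [-3.1376  0.      1.6814] [-10.42  -2.85  12.33] [-0.304  1.975  0.036] 0.3078 [ 0.043  0.68   1.594 -0.     0.872 -1.639]
r 84.74400608408537 theta 6.263143332547198 Frad(to pivot) -3.7956190558112257 Ftan(outward) -10.118112226320966
```

send_rows([
  [[0, 0, 0.0003, 0, 0, 0.0637], [0, 0, 0.0006, 0, 0, 0.1273], [0, 0, 0.001, 0, 0, 0.191], [0, 0, 0.0013, 0, 0, 0.2546], [0, 0, 0.0016, 0, 0, 0.3183], [0, 0, 0.0019, 0, 0, 0.382], [0, 0, 0.0019, 0, 0, 0.382]],
])

```text
t: 8.65
eef_pos: [650.2, 94.2, 90.1]
tcp_rot: [-3.138, 0.002, 1.081]
ft_force: [-10.0, 1.6, 12.0]
opening: 0.311
```

```bash
python3 st.py
```

```text
8.65 [650.23  94.17  90.07] [-3.1381e+00  1.6000e-03  1.0813e+00] [-9.96  1.55 11.97] [0.234 1.928 0.023] 0.3112 [ 4.300e-02  6.810e-01  1.594e+00  1.000e-03  8.710e-01 -1.039e+00]
r 84.18594887186117 theta 6.263390322914234 Frad(to pivot) 0.6294712874920119 Ftan(outward) -10.058743975364386
```

send_rows([
  [[0, 0, 0.0003, 0, 0, 0.0637], [0, 0, 0.0006, 0, 0, 0.1273], [0, 0, 0.001, 0, 0, 0.191], [0, 0, 0.001, 0, 0, 0.191], [0, 0, 0.001, 0, 0, 0.191]],
])

```text
t: 9.07
eef_pos: [650.4, 94.4, 89.8]
tcp_rot: [-3.139, 0.002, 0.787]
ft_force: [-9.1, 4.0, 11.8]
opening: 0.31
```

```bash
python3 st.py
```

```text
9.0667 [650.37  94.45  89.79] [-3.1387e+00  2.0000e-03  7.8700e-01] [-9.06  3.97 11.77] [ 0.5    1.825 -0.017] 0.3101 [ 4.300e-02  6.810e-01  1.594e+00  1.000e-03  8.700e-01 -7.440e-01]
r 83.90011638361091 theta 6.262056849954728 Frad(to pivot) 3.1293275357041503 Ftan(outward) -9.380847312964937
```

send_rows([
  [[0, 0, 0.0003, 0, 0, 0.0637], [0, 0, 0.0006, 0, 0, 0.1273], [0, 0, 0.0006, 0, 0, 0.1273], [0, 0, 0.0006, 0, 0, 0.1273]],
])

```text
t: 9.4
eef_pos: [650.5, 94.6, 89.7]
tcp_rot: [-3.139, 0.002, 0.587]
ft_force: [-8.3, 4.0, 10.1]
opening: 0.309
```

```bash
python3 st.py
```

```text
9.4 [650.54  94.59  89.66] [-3.1393e+00  2.0000e-03  5.8700e-01] [-8.28  3.99 10.11] [ 0.694  1.733 -0.005] 0.3087 [ 4.400e-02  6.810e-01  1.594e+00  1.000e-03  8.690e-01 -5.440e-01]
r 83.7418419700431 theta 6.260215485228587 Frad(to pivot) 3.2396315704088483 Ftan(outward) -8.607735552133208
```

```bash
cat > mz.py <<'E'
from h import *
M=[];F=[]
for i in range(5):
    env.read_camera('scene'); s=env.state(); M.append(s['moment']); F.append(s['ft_force'])
print(round(s['t'],2),'mz',np.round([m[2] for m in M],3),'mean',np.mean(M,0).round(3),'F',np.mean(F,0).round(1),'yaw',s['tcp_rot'][2].round(4),s['eef_pos'].round(2),s['joints'][5].round(3))
E
python3 mz.py
```

```text
9.65 mz [0.016 0.045 0.027 0.012 0.023] mean [0.712 1.707 0.025] F [-8.2  4.1 11. ] yaw 0.5876 [650.53  94.6   89.64] -0.545
```

send_rows([
  [[0, 0, 0.0003, 0, 0, 0.0637], [0, 0, 0.0006, 0, 0, 0.1273], [0, 0, 0.0006, 0, 0, 0.1273]],
])

```text
t: 9.9
eef_pos: [650.7, 94.7, 89.5]
tcp_rot: [-3.14, 0.002, 0.381]
ft_force: [-7.3, 5.6, 10.0]
opening: 0.309
```

```bash
python3 mz.py
```

```text
10.15 mz [ 0.036 -0.012 -0.045  0.011  0.016] mean [8.530e-01 1.588e+00 1.000e-03] F [-7.7  4.9 10. ] yaw 0.3876 [650.68  94.72  89.45] -0.345
```

send_rows([
  [[0, 0, 0.0003, 0, 0, 0.0637], [0, 0, 0.0006, 0, 0, 0.1273], [0, 0, 0.0006, 0, 0, 0.1273]],
])

```text
t: 10.4
eef_pos: [650.9, 94.8, 89.3]
tcp_rot: [-3.14, 0.002, 0.181]
ft_force: [-6.6, 6.0, 9.0]
opening: 0.309
```

```bash
python3 mz.py
```

```text
10.65 mz [-0.037  0.009 -0.064  0.031 -0.009] mean [ 0.958  1.42  -0.014] F [-6.8  5.8  9.3] yaw 0.1876 [650.88  94.81  89.29] -0.145
```

send_rows([
  [[0, 0, 0.0003, 0, 0, 0.0637], [0, 0, 0.0006, 0, 0, 0.1273], [0, 0, 0.0006, 0, 0, 0.1273]],
])

```text
t: 10.9
eef_pos: [651.1, 94.9, 89.2]
tcp_rot: [-3.14, 0.002, -0.019]
ft_force: [-5.5, 6.6, 8.9]
opening: 0.31
```

```bash
python3 mz.py
```

```text
11.15 mz [ 0.034 -0.003  0.01  -0.019  0.031] mean [1.068 1.274 0.011] F [-5.3  6.   9.2] yaw -0.0124 [651.07  94.86  89.15] 0.055
```

send_rows([
  [[0, 0, 0.0003, 0, 0, 0.0637], [0, 0, 0.0006, 0, 0, 0.1273], [0, 0, 0.0006, 0, 0, 0.1273]],
])

```text
t: 11.4
eef_pos: [651.3, 94.9, 89.1]
tcp_rot: [-3.14, 0.001, -0.219]
ft_force: [-4.5, 5.9, 9.6]
opening: 0.308
```

```bash
python3 mz.py
```

```text
11.65 mz [0.032 0.058 0.005 0.026 0.094] mean [1.146 1.135 0.043] F [-5.1  5.8  9.5] yaw -0.2123 [651.34  94.9   89.13] 0.255
```

send_rows([
  [[0.001, 0, 0.0003, 0, 0, 0.0637], [0.001, 0, 0.0006, 0, 0, 0.1273], [0.001, 0, 0.0006, 0, 0, 0.1273]],
])

```text
t: 11.9
eef_pos: [651.7, 94.9, 89.1]
tcp_rot: [-3.141, 0.001, -0.419]
ft_force: [-4.9, 6.9, 10.4]
opening: 0.309
```

```bash
python3 mz.py
```

```text
12.15 mz [ 0.062  0.022  0.054  0.064 -0.023] mean [1.193 1.215 0.036] F [-5.2  6.7 10.3] yaw -0.4124 [651.65  94.88  89.05] 0.455
```

send_rows([
  [[0.001, 0, 0.0003, 0, 0, 0.0637], [0.001, 0, 0.0006, 0, 0, 0.1273], [0.001, 0, 0.0006, 0, 0, 0.1273]],
])

```text
t: 12.4
eef_pos: [652.0, 94.8, 89.0]
tcp_rot: [-3.141, 0.001, -0.618]
ft_force: [-5.1, 6.6, 11.4]
opening: 0.313
```

```bash
python3 mz.py
```

```text
12.65 mz [ 0.017  0.1    0.065  0.066 -0.004] mean [1.25  1.282 0.049] F [-5.4  7.  11.6] yaw -0.6123 [651.94  94.82  88.98] 0.655
```

send_rows([
  [[0, 0, 0.0003, 0, 0, 0.0637], [0, 0, 0.0006, 0, 0, 0.1273], [0, 0, 0.0006, 0, 0, 0.1273]],
])

```text
t: 12.9
eef_pos: [652.2, 94.7, 88.9]
tcp_rot: [-3.141, 0.001, -0.818]
ft_force: [-5.1, 6.7, 11.6]
opening: 0.308
```

```bash
python3 mz.py
```

```text
13.15 mz [0.196 0.128 0.129 0.184 0.155] mean [1.138 1.144 0.158] F [-4.7  6.7 11.8] yaw -0.812 [652.19  94.71  88.92] 0.854
```

The collar has seated: the moment jumped from about 0.05 to 0.16 N m. I'll add 0.1 rad, which should bring it to about 0.28 N m.

send_rows([
  [[0, 0, 0.0001, 0, 0, 0.03], [0, 0, 0.0001, 0, 0, 0.06], [0, 0, 0.0001, 0, 0, 0.06]],
])

```text
t: 13.4
eef_pos: [652.3, 94.6, 89.0]
tcp_rot: [-3.141, 0.001, -0.909]
ft_force: [-4.3, 6.2, 12.2]
opening: 0.312
```

```bash
python3 mz.py
```

```text
13.65 mz [0.34  0.246 0.286 0.259 0.241] mean [1.116 1.078 0.274] F [-4.4  6.1 11.6] yaw -0.906 [652.29  94.64  88.95] 0.949
```

Torque is now 0.27 N m, and the slope matches 1.2 N m/rad. Now I'll let go and lift.

send_rows([
  [[0, 0, 0, 0, 0, 0], [0, 0, 0, 0, 0, 0], [0, 0, 0, 0, 0, 0], [0, 0, 0, 0, 0, 0], [0, 0, 0, 0, 0, 0], [0, 0, 0, 0, 0, 0]],
], grip=-0.2)

```text
t: 14.15
eef_pos: [652.5, 93.6, 87.5]
tcp_rot: [3.141, 0.0, -0.907]
ft_force: [0.0, 0.2, -0.2]
opening: 0.593
```

send_rows([
  [[0, 0, -0.03, 0, 0, 0], [0, 0, -0.1, 0, 0, 0], [0, 0, -0.2, 0, 0, 0], [0, 0, -0.3, 0, 0, 0], [0, 0, -0.4, 0, 0, 0], [0, 0, -0.5, 0, 0, 0], [0, 0, -0.5, 0, 0, 0]],
])

```text
t: 14.73
eef_pos: [654.3, 93.8, 244.8]
tcp_rot: [-3.134, -0.005, -0.906]
ft_force: [0.9, 0.4, 0.7]
opening: 0.599
```

send_rows([
  [[-0.4, 0, 0, 0, 0, 0], [-0.4, 0, 0, 0, 0, 0], [-0.4, 0.0, 0, 0, 0, 0], [-0.4, 0, 0, 0, 0, 0], [-0.4, 0, 0, 0, 0, 0], [-0.4, 0, 0, 0, 0, 0]],
])

```text
t: 15.23
eef_pos: [578.8, 188.1, 238.1]
tcp_rot: [-3.141, -0.0, -0.906]
ft_force: [0.6, 0.0, 0.2]
opening: 0.604
```

```bash
python3 - <<'E'
exec(open('mz.py').read())
c=env.read_camera('scene'); t=env.read_camera('top')
a=cv2.resize(np.ascontiguousarray(c['image'][190:310,320:460,::-1]),(700,600),interpolation=2)
cv2.imwrite('pics/a5.png',a)
cv2.imwrite('pics/t5.png',cv2.resize(np.ascontiguousarray(t['image'][110:310,150:390,::-1]),None,fx=3,fy=3,interpolation=2))
E
```

```text
15.48 mz [0.022 0.031 0.014 0.1   0.012] mean [-0.084  0.14   0.036] F [ 0.3 -0.2 -0.1] yaw -0.9078 [579.06 187.33 237.5 ] 1.112
```

View pics/a5.png

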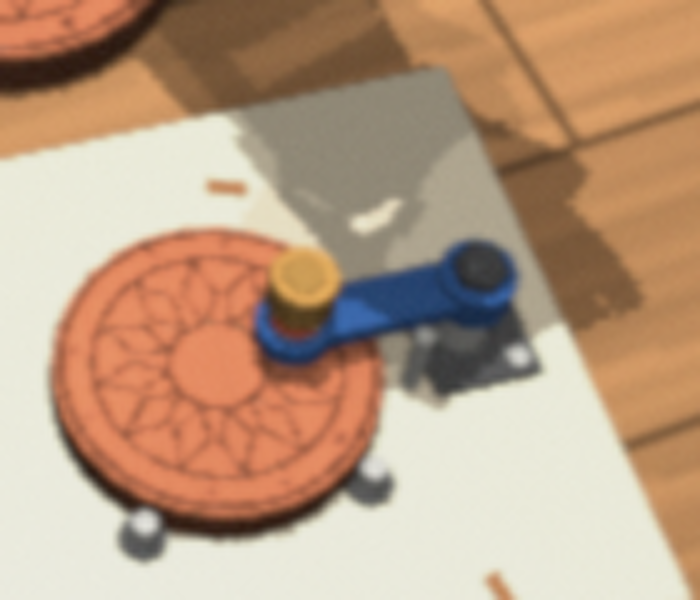

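View pics/t5.png

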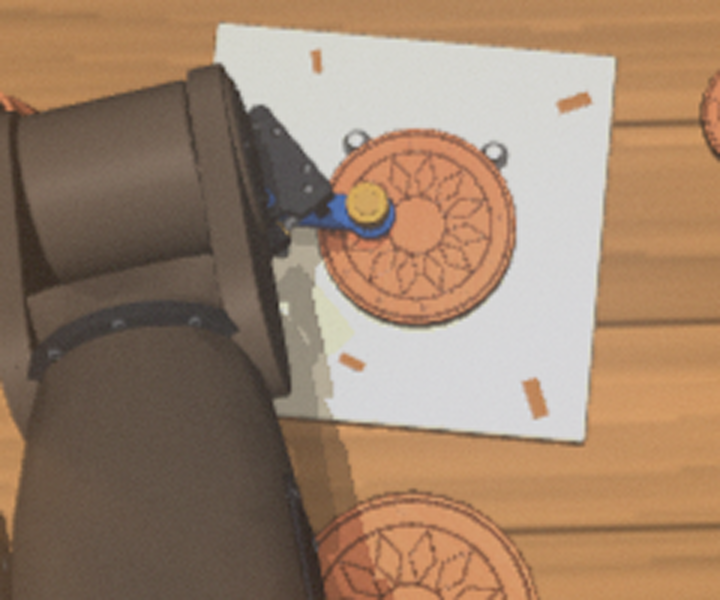

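Both views show the arm against the pin (scene crop ~(425,335)), the roundel on both pegs at its starting place (top crop (417,226)), and the gripper clear.

```bash
python3 -c "
from h import *
print(env.job_done())"
```

```text
the job is handed in; nothing more can be done
None
```

I swung the clamp arm in by its thumbscrew head until it met the stop pin, then turned the screw clockwise until the collar seated. I then opened the gripper, lifted clear and handed the job in at about 15.5 s.

- **Stop:** the arm met the pin with about 8 N of tangential resistance. The last pictures show it still against the pin after release.
- **Seat:** turning free, the moment read about 0.0–0.05 N m. After about 3.1 rad in all it jumped to 0.16 N m, and a further 0.1 rad brought it to 0.27 N m. That is inside the snug range of 0.15–0.4 N m and well below the 0.6 N m that strains the thread. The rise also matches the stated 1.2 N m per radian.
- **Roundel and surroundings:** the roundel lies against both pegs where it started, and the tool force is about zero. I kept the gripper away from the hammer, vase, dishes and punches, but did not measure their positions again at the end.
- **Small disagreements:** the running torque often read below the stated 0.05 N m, which is within the sensor noise of about 0.03 N m. Side forces of up to about 10 N built up while turning, probably because the grip was about 1 mm off the screw's axis; they vanished on release.

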